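Warm bottle handed over

ROBOT

A 7-joint arm with a two-finger parallel gripper is mounted at the origin on the work surface. World frame = base frame: x ahead of the robot, y to its left, z up, the work surface at z = 0. Lengths are in mm, angles in rad, forces in N, time in s.
With the tool pointing down it reaches from about 400 to 875 mm from the base axis. Payload 4.4 kg.
Tool frame: the origin (TCP) lies at the very end of the fingers, on their centre line; the grasp point (between the pads) lies 19 mm behind it; z points along the fingers, y is the direction in which the jaws open and shut (so a half turn about z gives the same grasp; the last joint's range is limited). The gripper opens to 85 mm and grips with 20 to 120 N. Pads are 22 mm wide; open, the fingers measure 114 mm over their backs; the gripper's body (76 mm by 85 mm) begins 54 mm behind the grasp point. The pads swing forward as they close: fully open they stand 13 mm farther back than shut.
Start: joints at [-1.385, 0.628, 0.038, 1.517, -0.027, 0.996, -0.02], TCP at [161.921, 629.523, 231.313] pointing down, gripper open.
Joint ranges: [-3.06, 3.06], [-0.37, 2.12], [-1.25, 1.32], [0.18, 2.47], [-1.1, 4.24], [0.23, 1.98], [-2.94, 2.94]. Speed limits (rad/s): [2.57, 2.57, 3.14, 3.14, 3.14, 3.14, 3.14].

INTERFACE

Orientations are given as [roll, pitch, yaw] about the fixed x, y, z axes, in that order (R = Rz(yaw) Ry(pitch) Rx(roll)).
In Python, from cell import read_state, get_image, finish_job gives the robot as it stands.
- The arm moves only by the tool carry_out, never from a script. Its argument "series" is a list that holds one entry, the list of rows, each a list of 7 numbers: the shift along the tool's x, y, z in cm, then the turn, a rotation vector about the tool's x, y, z in rad, then the finger opening in cm, from 0 to 8.54. In form: [[[x, y, z, wx, wy, wz, grip], ...]]. A call has 1 to 5 rows; each row is the pose to reach, as a shift and turn from the pose commanded when the call began, along the tool's axes at that moment; what a row does not reach only later rows make up. A row lasts 1/12 s, in which the tool goes at most 41.7 mm and 7.16 degrees, less where a joint would pass 70% of its speed; a pose out of reach is approached as far as the arm can. A call with a gripper value outside its range is refused whole. The fingers move at their own pace and stop on an object; the grip force is fixed at half the most. Time passes only in rows, so rows that repeat a pose let the fingers close. It gives the time, the measured TCP pose, the force and the opening at its end, in the units of the state.
- read_state(): the state, without advancing time (a new reading comes with each control period).
- get_image(name): name is "scene" or "side" or "wrist"; returns a dict with "img" (384x512x3 uint8, blue, green, red), "z_map" (384x512 float32, mm along the optical axis (not along the pixel's ray), 0 where there is no reading), "mtx" (3x3 intrinsics, pixels), "T" (4x4, takes a point from camera to world coordinates); the wrist camera has in their place "T_tool_cam" (4x4, takes a point from camera to tool coordinates, whose origin is the TCP and whose axes are the flange's). Camera axes: x right, y down, z forward; pixel columns grow to the right and rows downward; lengths in mm; the calibration is good to about 2 mm. The wrist camera is an equidistant fisheye: a pixel r from the principal point sees the ray r / f radians off the axis. A picture is of the moment at which its call begins: read the wrist's pose just before it.
- finish_job(): hands the job in, once; it reports no verdict.
The state is a dict: "clock": time; "qpos": joint angles; "qd": joint speeds; "tau": joint torques, N m; "eef_pos": TCP position; "tool_rot": TCP orientation; "force": force on the tool from outside, world axes, zero at the start; "torque": the same for the moment, N m; "width": finger opening in mm.
Only numpy, scipy, OpenCV 4.12 (cv2) and the standard library are available. Lean on these libraries where they do the work, as an engineer would, in place of code of your own. Each camera call takes 0.05 s, during which the arm holds its last target.

TASK

The feed is warm: turn the bottle warmer's rotary switch to off, and only then lift the two-handled bottle out of the well. Finish holding the bottle still and upright in the air over the middle of the drip tray, its base about 12 cm above the tray, gripped clear of both handles and with one handle pointing straight away from the robot to the shelf's front edge, so that the parent standing there can take it. Do not put it down or let go of it, and leave the tumbler, tin and teaspoon where they are.

Things in the scene. Friction and masses are not known exactly. Their poses are not given: they have to be found in the camera images.
- warmer: electric bottle warmer, white plastic, fixed to the shelf: 60 mm high, 231 mm long along its y, oval, 96 mm wide. At local y +67.5 mm a round open well with the bottle in it; at local y -67.5 mm a flat control deck (60 mm above the shelf) with the rotary switch in its centre. Origin: middle of its underside, on the shelf; z up
- switch_knob (a joint): rotary switch of the warmer, rad: vertical axis, grows clockwise seen from above. Two snap positions: off 0 (anticlockwise end stop; the bar's pointed end at the dot on the deck, to the warmer's -x) and on 1.4 (end stop, stroke on the deck), where it starts. It springs to the nearer of the two, going over centre half way; about 0.06 N m turns it
- knob_grip (a point): point on the switch's axis, 28 mm above the control deck (88 mm above the shelf), at a good height to grip the bar; turns with the switch, its x axis lies along the bar and -x is the pointed end. The bar: 42 mm long, 12 mm wide, from 6.5 to 34.5 mm above the deck, on a round skirt 44 mm across and 6.5 mm high
- well_floor (a point): centre of the well's floor, 12 mm above the shelf. The well is 68 mm across inside, its rim 60 mm above the shelf
- bottle: trainer bottle, 138 mm high, about 0.25 kg, standing upright and loose in the well. Origin: centre of its base; z along its axis, up to the cap. Milky body 56 mm across up to 80 mm, then tapering to the neck; white cap, the place to grip: smooth cylinder 46 mm across from 98 to 130 mm above the base, bevelled from there to its top at 138 mm
- bottle_handles: the bottle's two grey loop handles, alike, rigid with it, with the same origin and axes: one to the bottle's +x, one to -x, of 9 mm round bar, 58 to 97 mm above the base, reaching 53 mm from the axis; a collar 49 mm across joins them to the neck at 88 to 96 mm
- bottle_base (a point): centre of the bottle's base, same axes as the bottle
- drip_tray: grey ribbed drip tray, 150 mm (its x) by 200 mm (its y), rim 14 mm high, fixed to the shelf. Origin: middle of its underside
- tray_middle (a point): middle of the drip tray, on top of its ribs, 9 mm above the shelf
- shelf_top (a point): fixed point on the shelf's top ahead of the robot; its x axis (world x) points straight away from the robot, square to the shelf's front edge on the far side, where the parent stands; z up
- tumbler: glass tumbler, 70 mm across the rim, 105 mm high, standing upright; origin at the centre of its underside. Bystander
- tin: round metal tin with a snug lid, 77 mm across, 60 mm high; origin at the centre of its underside. Bystander
- teaspoon: steel teaspoon, 140 mm long, lying on the shelf. Bystander
Things that resemble listed ones, but are neither listed nor needed, are in the scene too. There is more than one size of the bottle; the one meant has the size given above.

How it is judged:
By the outcome, as a careful person would: the job done as asked, in the order asked, and still so for the second after the job is handed in, while the arm keeps its last pose, push and grip.
It also fails if it takes over 58 s, if anything falls off the work surface, if the arm or the gripper's body presses on something with over 40 N, if the wrist force passes 120 N, or if a joint passes its speed limit or range.

## Working session

There is one attempt and no reset: what is moved stays moved. The work goes in short steps, Python scripts to look and compute and a tool call to move; the robot and the scene stay as the last step left them, time stands still between calls to the robot, and variables do not carry over. Pictures are saved under pics/ and viewed, and the job is handed in when it is done.

Besides the shell and the picture viewer there is one more tool, called after "Emit:" as name([rows], argument=value, ...), one row to a line, values as JSON. carry_out: Moves the arm, as the interface text tells. Its arguments: {"type":"object","properties":{"series":{"type":"array","items":{"type":"array","items":{"type":"array","items":{"type":"number"}}}}},"required":["series"]}

```bash
mkdir -p pics; ls; python3 - <<'E'
from cell import read_state,get_image
import cv2,numpy as np
s=read_state();print(s)
for n in("scene","side","wrist"):
    d=get_image(n);cv2.imwrite(f"pics/{n}0.png",d["img"]);np.savez(f"{n}0.npz",**d)
    print(n,d["mtx"].round(1).tolist(),(d["T"] if "T" in d else d["T_tool_cam"]).round(3).tolist(), d.keys())
E
```

```text
pics
{'clock': 0.0, 'qpos': array([-1.38481793,  0.62932261,  0.03844715,  1.51835621, -0.02700963,
        0.99630215, -0.02002134]), 'qd': array([ 0.00078621,  0.00013349,  0.00057408, -0.00051122, -0.00055756,
        0.00080684, -0.00055217]), 'tau': array([ 6.51141272e-04, -5.63389671e+01,  1.22665387e+00, -1.93451232e+01,
        1.10514939e-02,  1.03195276e-02, -6.75790687e-06]), 'eef_pos': array([161.75023941, 628.91517802, 230.40819093]), 'tool_rot': array([-3.13972248e+00,  1.82926372e-05,  2.88978377e+00]), 'force': array([ 0.3803482 , -0.73768467, -0.06124693]), 'torque': array([ 0.0219497 , -0.01051587,  0.00251825]), 'width': 85.4409882045088}
scene [[361.4, 0.0, 254.9], [0.0, 361.4, 188.9], [0.0, 0.0, 1.0]] [[0.701, 0.485, -0.523, 1101.095], [0.713, -0.486, 0.505, -433.968], [-0.01, -0.727, -0.687, 745.446], [0.0, 0.0, 0.0, 1.0]] dict_keys(['img', 'z_map', 'mtx', 'T'])
side [[456.0, 0.0, 259.0], [0.0, 456.0, 191.7], [0.0, 0.0, 1.0]] [[0.921, -0.205, 0.33, 259.411], [-0.388, -0.434, 0.813, -823.532], [-0.023, -0.877, -0.479, 584.772], [0.0, 0.0, 0.0, 1.0]] dict_keys(['img', 'z_map', 'mtx', 'T'])
wrist [[297.3, 0.0, 256.5], [0.0, 297.3, 193.8], [0.0, 0.0, 1.0]] [[-0.0, -0.952, -0.306, 78.802], [1.0, -0.0, -0.001, 1.069], [0.0, -0.306, 0.952, -143.031], [0.0, 0.0, 0.0, 1.0]] dict_keys(['img', 'z_map', 'mtx', 'T_tool_cam'])
```

View pics/scene0.png

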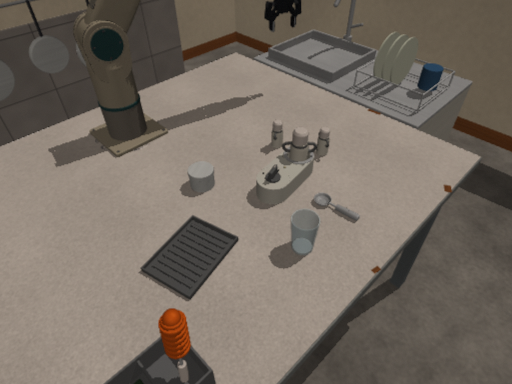

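View pics/side0.png

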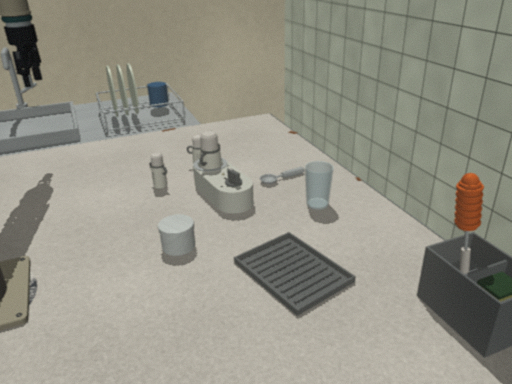

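View pics/wrist0.png

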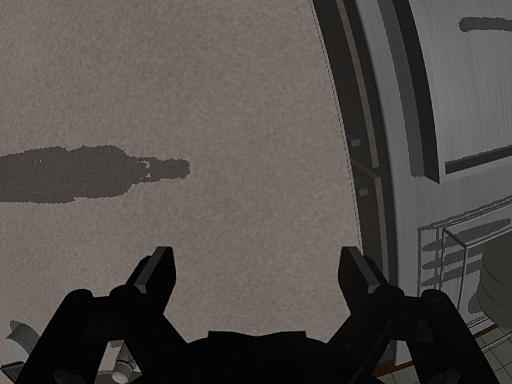

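The scene view shows the warmer with a two-handled bottle in its well at (300,145) and the dark knob at (271,175). Two smaller bottles stand at (277,133) and (323,140), the tin at (202,177), the tumbler at (304,232), the spoon at (335,206) and the tray at (191,255). The bottle in the well is the one meant; the two small ones are the look-alikes. Next are the close crops and the measurements.

```bash
cat > h.py <<'E'
import numpy as np,cv2
def cloud(n,k=0):
    d=np.load(f"{n}{k}.npz");z=d["z_map"];K=d["mtx"];T=d["T"]
    v,u=np.mgrid[:384,:512]
    P=np.stack([(u-K[0,2])/K[0,0]*z,(v-K[1,2])/K[1,1]*z,z],-1)@T[:3,:3].T+T[:3,3]
    P[z==0]=np.nan
    return P,d["img"],d
def ray(d,u,v,h):
    K=d["mtx"];T=d["T"]
    r=T[:3,:3]@np.array([(u-K[0,2])/K[0,0],(v-K[1,2])/K[1,1],1]);t=T[:3,3]
    return t+r*(h-t[2])/r[2]
E
python3 - <<'E'
from h import *
# crops
for n,(x0,y0,x1,y1) in {"scene":(240,110,370,240),"side":(140,120,340,250)}.items():
    P,im,d=cloud(n)
    c=cv2.resize(im[y0:y1,x0:x1],None,fx=4 if n=="side" else 4.5,fy=4 if n=="side" else 4.5,interpolation=cv2.INTER_CUBIC)
    cv2.imwrite(f"pics/{n}crop.png",c)
# top map
H=np.full((600,800),-1e3);C=np.zeros((600,800,3),np.uint8)
for n in("side","scene"):
    P,im,d=cloud(n)
    g=P[190:230,60:120] if n=="scene" else P[300:340,80:140]
    print(n,"shelf z",np.nanmedian(g[...,2]))
    p=P.reshape(-1,3);q=im.reshape(-1,3);m=np.isfinite(p[:,0]);p=p[m];q=q[m]
    # px: col = (y+500)  row=(900-x)
    for a,b in zip(p,q):
        r=int(1000-a[0]);c=int(400-a[1])
        if 0<=r<600 and 0<=c<800 and a[2]<300 and a[2]>H[r,c]: H[r,c]=a[2];C[r,c]=cv2.applyColorMap(np.uint8([[np.clip(a[2],0,170)*1.5]]),cv2.COLORMAP_JET)[0,0]
C=cv2.dilate(C,np.ones((3,3)))
cv2.imwrite("pics/top.png",C)
E
```

```text
side shelf z 0.2656187309644338
scene shelf z 1.9898973668306326
```

View pics/scenecrop.png

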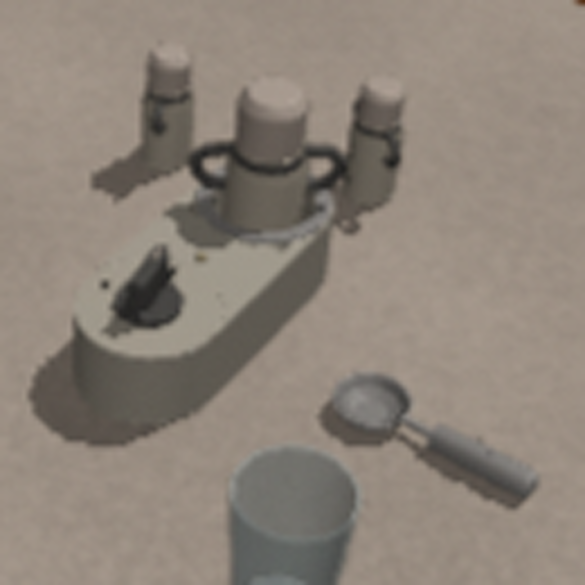

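View pics/sidecrop.png

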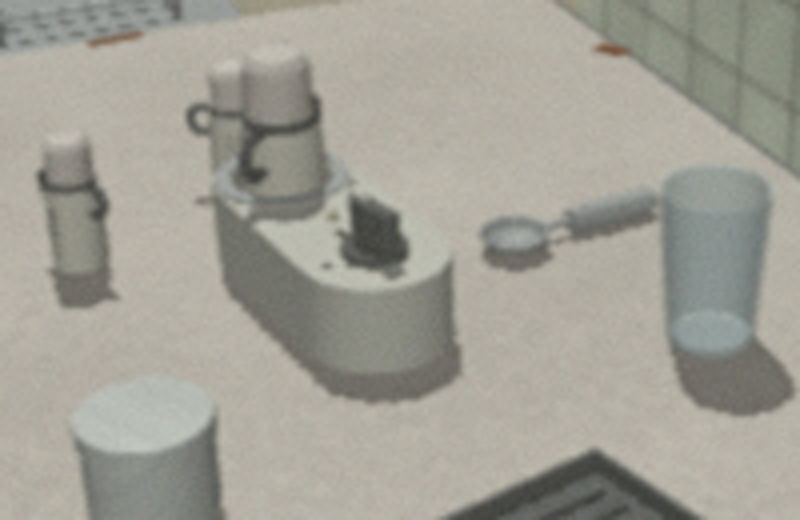

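View pics/top.png

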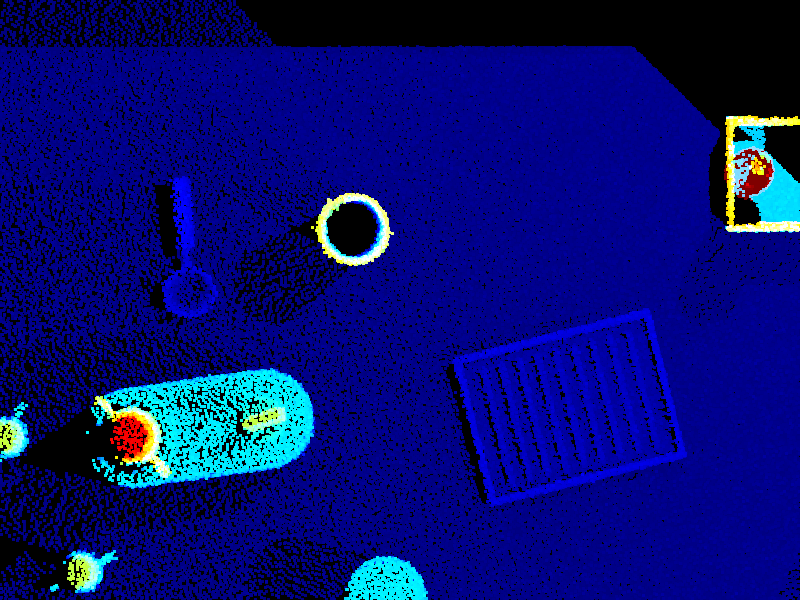

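```bash
python3 - <<'E'
from h import *
def sel(x0,x1,y0,y1,z0,z1,n):
    P,im,d=cloud(n);p=P.reshape(-1,3);c=im.reshape(-1,3)
    m=(p[:,0]>x0)&(p[:,0]<x1)&(p[:,1]>y0)&(p[:,1]<y1)&(p[:,2]>z0)&(p[:,2]<z1)
    return p[m],c[m]
def rect(p):
    r=cv2.minAreaRect(p[:,:2].astype(np.float32));return [np.round(r[0],1),np.round(r[1],1),round(r[2],1)]
for n in("scene","side"):
    print(n)
    k,_=sel(540,620,90,180,78,100,n);print(" knob",len(k),k.max(0).round(1),rect(k))
    k,_=sel(540,620,90,180,91,100,n);print(" knobtop",len(k),rect(k))
    w,_=sel(480,650,70,320,50,63,n);print(" warmer",rect(w),np.median(w[:,2]))
    w=w[w[:,1]<200]; 
    b,_=sel(500,630,210,320,144,160,n);print(" captop",len(b),b[:,2].max(),rect(b),b.mean(0).round(1), cv2.minEnclosingCircle(b[:,:2].astype(np.float32)))
    h,_=sel(500,630,210,320,75,111,n);c0=b.mean(0)[:2]
    h=h[np.hypot(*(h[:,:2]-[563,267]).T)>34];
    if len(h):
        far=h[:,:2]-[563,267]; s=(far@[.74,.67])>0
        for q in(h[s],h[~s]): print("  handle",len(q),q.mean(0).round(1),np.hypot(*(q[:,:2]-[563,267]).T).max())
        u,sv,vt=np.linalg.svd(h[:,:2]-h[:,:2].mean(0));print(vt[0],rect(h))
    t,_=sel(450,720,-310,-30,11,18,n);print(" tray",rect(t))
E
```

```text
scene
 knob 79 [591.5 156.6  98.2] [array([581.4, 135.9]), array([12.9, 42.6]), 19.9]
 knobtop 49 [array([581.4, 136.2]), array([12.1, 42.2]), 16.7]
 warmer [array([573. , 195.3]), array([ 99.6, 215.8]), 9.0] 61.05046220931308
 captop 118 154.67959883016363 [array([566.4, 265.7]), array([40. , 35.9]), 71.5] [567.7 264.3 150.3] ((565.9044189453125, 266.2108459472656), 21.426424026489258)
  handle 45 [595.6 296.1  94.9] 53.17639564232886
  handle 35 [533.1 237.5  94. ] 48.35753788086306
[0.72946789 0.68401505] [array([565.2, 268.2]), array([101.5,  10.7]), 43.2]
 tray [array([ 592.5, -170.1]), array([152.2, 202.4]), 14.5]
side
 knob 106 [591.  156.   96.6] [array([579.7, 135.8]), array([14. , 42.4]), 18.4]
 knobtop 45 [array([579.3, 136.8]), array([13.9, 40.3]), 19.1]
 warmer [array([570.7, 198.8]), array([ 98.4, 222.9]), 7.8] 59.88555603208749
 captop 93 152.88285085626853 [array([561.8, 265.3]), array([37.7, 39.7]), 44.6] [560.8 262.7 148.7] ((561.1620483398438, 267.0316467285156), 21.484619140625)
  handle 12 [598.4 298.   94.2] 51.146038506640465
  handle 46 [530.6 237.3  94.3] 52.16580430390104
[-0.7446366 -0.6674701] [array([563.7, 265.5]), array([103.2,   9.2]), 40.1]
 tray [array([ 591.6, -169.4]), array([152.9, 203.9]), 14.0]
```

Measured, and both cameras agree to about 2 mm, with sizes as given:

| Thing | Position (mm) | Angle |
|---|---|---|
| knob | (580.5, 136) | bar at 1.89 rad |
| bottle | (564, 267) | handle axis at about 0.735 rad |
| tray middle | (592, -170) | – |

I'll go over the knob first.

```bash
cat > go.py <<'E'
import sys,numpy as np
from scipy.spatial.transform import Rotation as R
from cell import read_state
x,y,z,yaw=map(float,sys.argv[1:5])
s=read_state();R0=R.from_euler('xyz',s['tool_rot'])
d=R0.inv().apply(np.array([x,y,z])-s['eef_pos'])/10
w=(R0.inv()*R.from_euler('xyz',[np.pi,0,yaw])).as_rotvec()
print('t',round(s['clock'],2),'pos',s['eef_pos'].round(1),'rot',s['tool_rot'].round(3),'w',round(s['width'],1),'F',s['force'].round(1))
print('shift cm',d.round(2),'turn',w.round(3),'q',s['qpos'].round(2))
E
python3 go.py 580.5 136 170 1.89
```

```text
t 0.15 pos [161.8 629.1 230.6] rot [-3.14  0.    2.89] w 85.6 F [-0.9 -0.1 -0.8]
shift cm [-52.83 -37.31   6.11] turn [-0.001  0.001  1.   ] q [-1.38  0.63  0.04  1.52 -0.03  1.   -0.02]
```

Emit:
carry_out([
  [[-3.4,-2.4,0,0,0,0.08,8.5],[-6.8,-4.8,0,0,0,0.16,8.5],[-10.2,-7.2,0,0,0,0.24,8.5],[-13.6,-9.6,0,0,0,0.32,8.5],[-17,-12,0,0,0,0.4,8.5]],
])

```text
clock: 0.57
eef_pos: [297.5, 469.2, 231.2]
tool_rot: [-3.141, 0.0, 2.486]
force: [1.0, -0.7, -0.7]
width: 84.5
```

```bash
python3 go.py 580.5 136 170 1.89
```

```text
t 0.57 pos [297.5 469.2 231.2] rot [-3.141  0.     2.486] w 84.5 F [ 1.  -0.7 -0.7]
shift cm [-42.74  -9.16   6.12] turn [-0.     0.     0.596] q [-1.16  0.5   0.15  1.79 -0.09  0.86 -0.05]
```

Emit:
carry_out([
  [[-4,-0.9,0.4,0,0,0.06,8.5],[-8,-1.8,0.8,0,0,0.12,8.5],[-12,-2.7,1.2,0,0,0.18,8.5],[-16,-3.6,1.6,0,0,0.24,8.5],[-20,-4.5,2,0,0,0.3,8.5]],
])

```text
clock: 0.98
eef_pos: [429.2, 312.2, 211.1]
tool_rot: [-3.142, -0.0, 2.187]
force: [1.2, 0.1, -0.3]
width: 85.2
```

```bash
python3 go.py 580.5 136 170 1.89
```

```text
t 0.98 pos [429.2 312.2 211.1] rot [-3.142 -0.     2.187] w 85.2 F [ 1.2  0.1 -0.3]
shift cm [-23.13   2.16   4.11] turn [-0.    -0.     0.297] q [-0.84  0.49  0.23  1.88 -0.16  0.79  0.09]
```

Emit:
carry_out([
  [[-4,0.4,0.2,0,0,0.05,8.5],[-8,0.8,0.4,0,0,0.1,8.5],[-12,1.2,0.6,0,0,0.15,8.5],[-16,1.6,0.8,0,0,0.2,8.5],[-20,1.9,1.5,0,0,0.26,8.5]],
])

```text
clock: 1.4
eef_pos: [561.5, 160.6, 196.8]
tool_rot: [3.14, -0.0, 1.927]
force: [0.1, 1.0, -0.2]
width: 85.1
```

```bash
python3 go.py 580.5 136 170 1.89
```

```text
t 1.4 pos [561.5 160.6 196.8] rot [ 3.14  -0.     1.927] w 85.1 F [ 0.1  1.  -0.2]
shift cm [-2.97  0.92  2.68] turn [ 0.002 -0.     0.037] q [-0.51  0.59  0.29  1.75 -0.22  0.83  0.24]
```

Emit:
carry_out([
  [[-1.5,0.5,1.4,0,0,0.02,8.5],[-3,0.9,2.7,0,0,0.037,8.5],[-3,0.9,2.7,0,0,0.037,8.5],[-3,0.9,2.7,0,0,0.037,8.5]],
])

```text
clock: 1.73
eef_pos: [578.2, 136.4, 168.5]
tool_rot: [-3.139, -0.0, 1.891]
force: [0.3, 0.7, -1.1]
width: 85.1
```

```bash
python3 go.py 580.5 136 72 1.89; python3 - <<'E'
from cell import *
import numpy as np,cv2
from scipy.spatial.transform import Rotation as R
s=read_state();d=get_image("wrist");cv2.imwrite("pics/w1.png",d["img"])
z=d["z_map"];K=d["mtx"];v,u=np.mgrid[:384,:512]
# equidistant ray
dx=u-K[0,2];dy=v-K[1,2];r=np.hypot(dx,dy)+1e-9;th=r/K[0,0]
k=np.tan(th)/r*z
P=np.stack([dx*k,dy*k,z],-1).reshape(-1,3);P=P[(z.ravel()>0)&(th.ravel()<1.2)]
T=d["T_tool_cam"];P=P@T[:3,:3].T+T[:3,3]
P=R.from_euler('xyz',s['tool_rot']).apply(P)+s['eef_pos']
for lo in(80,90):
  m=(abs(P[:,0]-580)<40)&(abs(P[:,1]-136)<45)&(P[:,2]>lo)&(P[:,2]<100);q=P[m]
  print(len(q),q[:,2].max(),cv2.minAreaRect(q[:,:2].astype(np.float32)))
m=(abs(P[:,0]-564)<30)&(abs(P[:,1]-267)<30)&(P[:,2]>143)&(P[:,2]<158);q=P[m]
print(len(q)); 
if len(q): print(cv2.minEnclosingCircle(q[:,:2].astype(np.float32)),q[:,2].max())
E
```

```text
t 1.73 pos [578.2 136.4 168.5] rot [-3.139 -0.     1.891] w 85.1 F [ 0.3  0.7 -1.1]
shift cm [-0.11  0.23  9.65] turn [-0.002 -0.     0.001] q [-0.46  0.64  0.29  1.75 -0.24  0.79  0.27]
801 97.10039574758088 ((582.6189575195312, 140.0469970703125), (11.745682716369629, 43.14729690551758), 18.409727096557617)
755 97.10039574758088 ((582.62646484375, 140.04891967773438), (11.713019371032715, 43.149017333984375), 18.331256866455078)
3180
((565.60693359375, 270.9237365722656), 22.481170654296875) 152.6932623981793
```

View pics/w1.png

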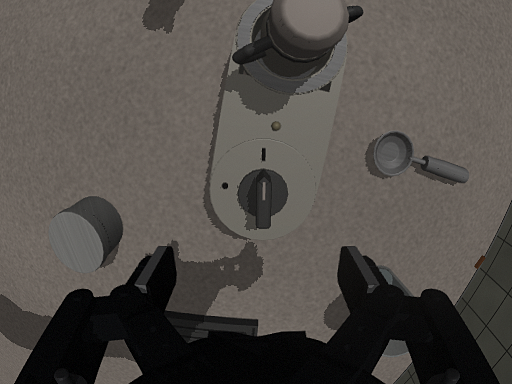

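The wrist view shows the bar at (263,190) with its pointed end at the stroke (262,155), so the switch is on. The dot is at (225,185). I'll use the average centre (581.5, 138).

Emit:
carry_out([
  [[0.05,0.36,2.5,0,0,0,6],[0.05,0.36,5,0,0,0,4.5],[0.05,0.36,7.2,0,0,0,4],[0.05,0.36,9,0,0,0,4],[0.05,0.36,9.6,0,0,0,4]],
])

```text
clock: 2.2
eef_pos: [579.9, 140.8, 71.6]
tool_rot: [-3.138, -0.002, 1.896]
force: [-0.6, -0.4, 0.9]
width: 40.1
```

```bash
python3 go.py 581.5 138 72 1.89; python3 - <<'E'
from cell import *
import cv2
d=get_image("wrist");cv2.imwrite("pics/w2.png",d["img"])
d=get_image("side");cv2.imwrite("pics/s2.png",cv2.resize(d["img"][80:260,120:340],None,fx=3,fy=3))
E
```

```text
t 2.2 pos [579.9 140.8  71.6] rot [-3.138e+00 -2.000e-03  1.896e+00] w 40.1 F [-0.6 -0.4  0.9]
shift cm [-0.32  0.06 -0.04] turn [-0.003 -0.002  0.006] q [-0.43  0.78  0.23  1.8  -0.29  0.6   0.31]
```

View pics/w2.png

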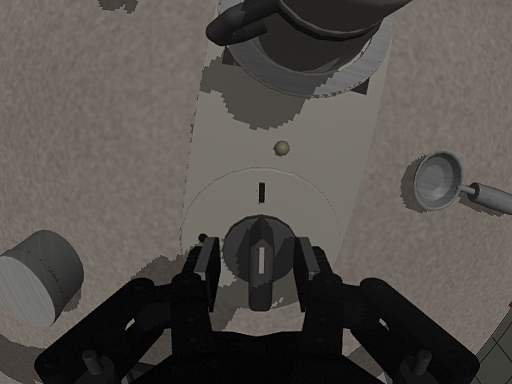

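View pics/s2.png

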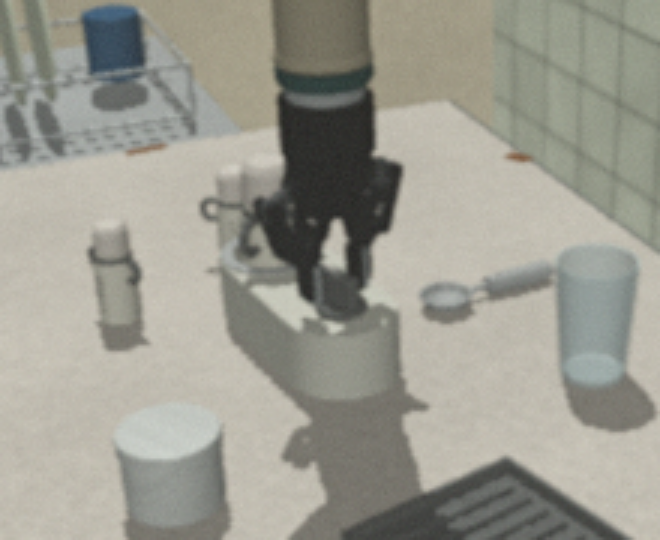

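Emit:
carry_out([
  [[-0.25,0.15,0,0,0,0,4],[-0.25,0.15,0,0,0,0,1],[-0.25,0.15,0,0,0,0,0.5],[-0.25,0.15,0,0,0,0,0.5],[-0.25,0.15,0,0,0,0,0.5]],
])

```text
clock: 2.72
eef_pos: [583.7, 136.4, 74.8]
tool_rot: [-3.141, -0.0, 1.892]
force: [-4.2, -2.5, 7.6]
width: 10.7
```

```bash
python3 go.py 582 138.5 72 3.29
```

```text
t 2.72 pos [583.7 136.4  74.8] rot [-3.141 -0.     1.892] w 10.7 F [-4.2 -2.5  7.6]
shift cm [ 0.26 -0.09  0.28] turn [-0.000e+00 -1.000e-03 -1.398e+00] q [-0.42  0.77  0.23  1.79 -0.29  0.61  0.31]
```

Emit:
carry_out([
  [[0,-0.1,-0.4,0,0,0,0.5],[0,-0.1,-0.4,0,0,-0.1,0.5],[0,-0.1,-0.4,0,0,-0.2,0.5],[0,-0.1,-0.4,0,0,-0.3,0.5],[0,-0.1,-0.4,0,0,-0.4,0.5]],
])

```text
clock: 3.13
eef_pos: [584.0, 136.6, 75.1]
tool_rot: [3.141, 0.001, 2.298]
force: [6.8, 0.7, -24.5]
width: 10.6
```

```bash
python3 go.py 582 138.5 75 3.29
```

```text
t 3.13 pos [584.  136.6  75.1] rot [3.141e+00 1.000e-03 2.298e+00] w 10.6 F [  6.8   0.7 -24.5]
shift cm [ 0.28 -0.02  0.01] turn [ 0.     0.001 -0.992] q [-0.36  0.76  0.13  1.79 -0.16  0.6   0.59]
```

Emit:
carry_out([
  [[0.1,0,0.3,0,0,-0.1,0.5],[0.1,0,0.3,0,0,-0.2,0.5],[0.1,0,0.3,0,0,-0.3,0.5],[0.1,0,0.3,0,0,-0.4,0.5],[0.1,0,0.3,0,0,-0.5,0.5]],
])

```text
clock: 3.55
eef_pos: [584.4, 137.1, 74.9]
tool_rot: [3.14, 0.003, 2.797]
force: [4.0, 0.1, -4.7]
width: 10.6
```

```bash
python3 go.py 582 138.5 75 3.29
```

```text
t 3.55 pos [584.4 137.1  74.9] rot [3.140e+00 3.000e-03 2.797e+00] w 10.6 F [ 4.   0.1 -4.7]
shift cm [ 0.27  0.05 -0.01] turn [ 0.001  0.003 -0.493] q [-0.27  0.76 -0.01  1.79  0.01  0.59  0.94]
```

Emit:
carry_out([
  [[0.1,0,0,0,0,-0.1,0.5],[0.1,0,0,0,0,-0.2,0.5],[0.1,0,0,0,0,-0.3,0.5],[0.1,0,0,0,0,-0.4,0.5],[0.1,0,0,0,0,-0.5,0.5]],
])

```text
clock: 3.97
eef_pos: [584.4, 137.8, 74.9]
tool_rot: [3.141, 0.005, -2.986]
force: [5.2, -0.1, -6.1]
width: 10.5
```

```bash
python3 go.py 582 138.5 75 3.29;python3 - <<'E'
from cell import *
print(read_state()['torque'])
E
```

```text
t 3.97 pos [584.4 137.8  74.9] rot [ 3.141  0.005 -2.986] w 10.5 F [ 5.2 -0.1 -6.1]
shift cm [ 0.22  0.11 -0.01] turn [0.    0.005 0.007] q [-0.19  0.76 -0.14  1.79  0.18  0.6   1.29]
[ 0.10737052 -0.93532934 -0.62030628]
```

Emit:
carry_out([
  [[0,0,0,0,0,0.02,3.5],[0,0,0,0,0,0.02,3.5],[0,0,-1,0,0,0.02,3.5],[0,0,-5,0,0,0.02,3.5],[0,0,-9,0,0,0.02,5]],
])

```text
clock: 4.38
eef_pos: [579.9, 137.2, 164.5]
tool_rot: [-3.141, -0.005, -3.011]
force: [1.4, -0.2, 1.0]
width: 45.8
```

Emit:
carry_out([
  [[0,0,-3,0,0,0,8.5],[0,0,-3,0,0,0,8.5]],
])

```text
clock: 4.55
eef_pos: [585.7, 139.0, 202.1]
tool_rot: [3.14, 0.013, -3.012]
force: [1.1, 0.6, 0.3]
width: 69.9
```

```bash
python3 go.py 564.5 268 185 3.876; cat > wr.py <<'E'
from cell import *
import numpy as np,cv2,sys
from scipy.spatial.transform import Rotation as R
def wcloud(name):
    s=read_state();d=get_image("wrist");cv2.imwrite(name,d["img"])
    z=d["z_map"];K=d["mtx"];v,u=np.mgrid[:384,:512]
    dx=u-K[0,2];dy=v-K[1,2];r=np.hypot(dx,dy)+1e-9;th=r/K[0,0];k=np.tan(th)/r*z
    P=np.stack([dx*k,dy*k,z],-1).reshape(-1,3);P=P[(z.ravel()>0)&(th.ravel()<1.2)]
    T=d["T_tool_cam"];P=P@T[:3,:3].T+T[:3,3]
    return R.from_euler('xyz',s['tool_rot']).apply(P)+s['eef_pos'],s
E
python3 - <<'E'
from wr import *
P,s=wcloud("pics/w3.png")
m=(abs(P[:,0]-580)<40)&(abs(P[:,1]-136)<45)&(P[:,2]>85)&(P[:,2]<100);q=P[m]
print(len(q),cv2.minAreaRect(q[:,:2].astype(np.float32)))
d=get_image("scene");cv2.imwrite("pics/sc3.png",cv2.resize(d["img"][90:260,180:400],None,fx=3.5,fy=3.5))
E
```

```text
t 4.55 pos [585.7 139.  202.1] rot [ 3.14   0.013 -3.012] w 69.9 F [1.1 0.6 0.3]
shift cm [ 0.45 13.06  1.73] turn [-0.002  0.013 -0.604] q [-0.17  0.59 -0.17  1.7   0.13  0.85  1.3 ]
598 ((580.9719848632812, 137.9189910888672), (42.61098861694336, 11.489692687988281), 7.55925989151001)
```

View pics/w3.png

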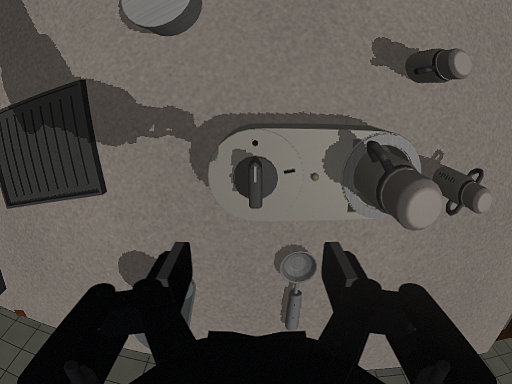

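View pics/sc3.png

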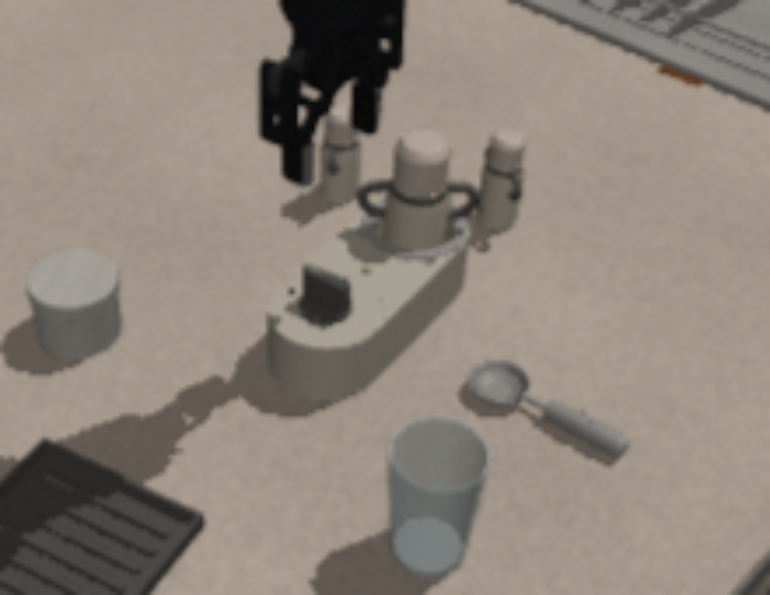

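The switch is off: the bar lies at 7.6°, along the warmer's x, with its pointed end at the dot (255,143). Next I'll move over the bottle.

Emit:
carry_out([
  [[0.1,3.2,0,0,0,-0.12,8.5],[0.2,6.4,0,0,0,-0.24,8.5],[0.3,9.6,0,0,0,-0.36,8.5],[0.4,13,0,0,0,-0.48,8.5],[0.45,13.06,0,0,0,-0.6,8.5]],
])

```text
clock: 5.07
eef_pos: [556.0, 275.8, 193.4]
tool_rot: [3.135, 0.001, -2.395]
force: [-0.7, 1.4, 0.1]
width: 85.1
```

Emit:
carry_out([
  [[0,0,0,0,0,0,8.5],[0,0,0,0,0,0,8.5]],
])

```text
clock: 5.23
eef_pos: [559.2, 265.6, 192.9]
tool_rot: [3.141, -0.003, -2.413]
force: [0.2, -0.4, -0.7]
width: 85.1
```

```bash
python3 go.py 564.5 268 111 3.876; python3 - <<'E'
from wr import *
P,s=wcloud("pics/w4.png")
m=(np.hypot(P[:,0]-564,P[:,1]-267)<40)&(P[:,2]>143)&(P[:,2]<158);q=P[m]
print(len(q),cv2.minEnclosingCircle(q[:,:2].astype(np.float32)),q[:,2].max())
h=P[(np.hypot(P[:,0]-565,P[:,1]-268)<58)&(np.hypot(P[:,0]-565,P[:,1]-268)>36)&(P[:,2]>80)&(P[:,2]<112)]
print(len(h),cv2.minAreaRect(h[:,:2].astype(np.float32)),h[:,2].max())
E
```

```text
t 5.23 pos [559.2 265.6 192.9] rot [ 3.141e+00 -3.000e-03 -2.413e+00] w 85.1 F [ 0.2 -0.4 -0.7]
shift cm [-0.58 -0.18  8.18] turn [ 0.    -0.003 -0.006] q [-0.29  0.64 -0.33  1.64  0.25  0.9   1.59]
2782 ((565.301025390625, 270.92120361328125), 22.876449584960938) 151.97645446383717
242 ((565.3362426757812, 270.9727783203125), (103.38439178466797, 8.225041389465332), 42.92761993408203) 108.62118700551743
```

View pics/w4.png

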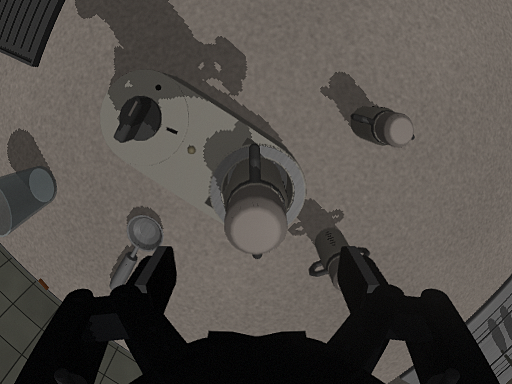

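Emit:
carry_out([
  [[-0.66,-0.14,2,0,0,-0.016,8.5],[-0.66,-0.14,4,0,0,-0.016,8.5],[-0.66,-0.14,6,0,0,-0.016,8.5],[-0.66,-0.14,7.5,0,0,-0.016,8.5],[-0.66,-0.14,8.1,0,0,-0.016,8.5]],
])

```text
clock: 5.7
eef_pos: [565.0, 266.8, 110.5]
tool_rot: [-3.142, -0.005, -2.399]
force: [0.2, -0.2, 0.5]
width: 84.5
```

Emit:
carry_out([
  [[0,0,0,0,0,0,6.5],[0,0,0,0,0,0,6.5]],
])

```text
clock: 5.87
eef_pos: [566.4, 269.0, 113.4]
tool_rot: [-3.141, -0.0, -2.397]
force: [0.0, 0.3, -0.2]
width: 65.4
```

```bash
python3 go.py 565 269 112 3.886; python3 - <<'E'
from wr import *
P,s=wcloud("pics/w5.png")
d=get_image("side");cv2.imwrite("pics/s5.png",cv2.resize(d["img"][80:260,120:340],None,fx=3,fy=3))
d=get_image("scene");cv2.imwrite("pics/sc5.png",cv2.resize(d["img"][60:220,200:380],None,fx=3.5,fy=3.5))
E
```

```text
t 5.87 pos [566.4 269.  113.4] rot [-3.141 -0.    -2.397] w 65.4 F [ 0.   0.3 -0.2]
shift cm [0.1  0.09 0.14] turn [-0.    -0.     0.001] q [-0.31  0.75 -0.3   1.68  0.3   0.75  1.56]
```

View pics/w5.png

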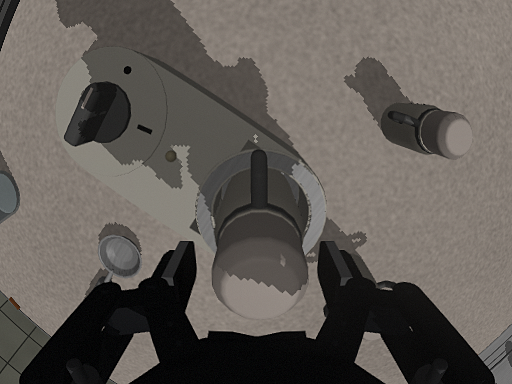

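View pics/s5.png

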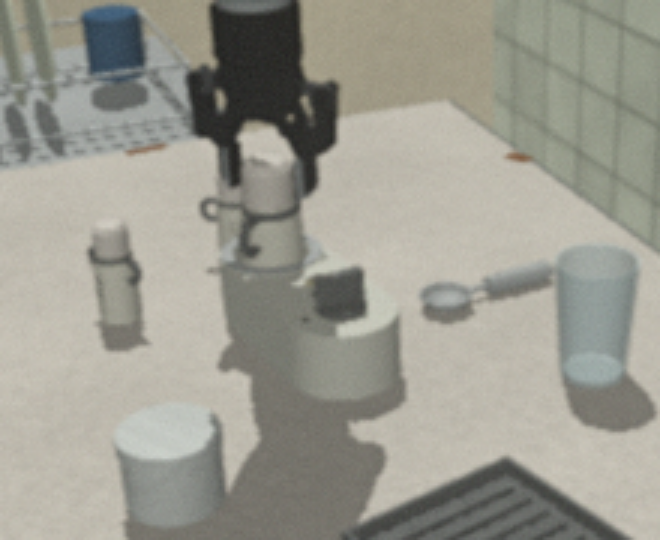

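View pics/sc5.png

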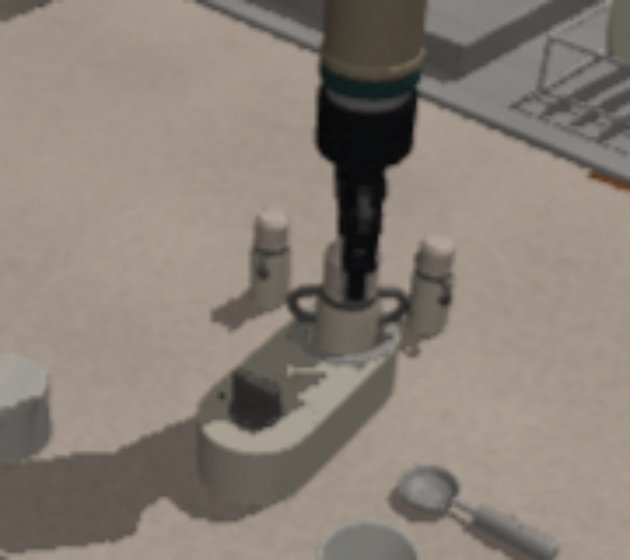

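Emit:
carry_out([
  [[0.1,0,-0.15,0,0,0,5],[0.1,0,-0.15,0,0,0,4],[0.1,0,-0.15,0,0,0,3.5],[0.1,0,-0.15,0,0,0,3.5],[0.1,0,-0.15,0,0,0,3.5]],
])

```text
clock: 6.43
eef_pos: [565.9, 269.5, 116.4]
tool_rot: [-3.141, 0.002, -2.395]
force: [-1.2, -0.3, 6.1]
width: 44.0
```

```bash
python3 go.py 565 269 230 3.886; python3 - <<'E'
from wr import *
P,s=wcloud("pics/w6.png")
d=get_image("side");cv2.imwrite("pics/s6.png",cv2.resize(d["img"][100:220,140:300],None,fx=4,fy=4))
E
```

```text
t 6.43 pos [565.9 269.5 116.4] rot [-3.141e+00  2.000e-03 -2.395e+00] w 44.0 F [-1.2 -0.3  6.1]
shift cm [  0.08   0.02 -11.36] turn [-0.001  0.002  0.003] q [-0.31  0.75 -0.3   1.68  0.3   0.76  1.57]
```

View pics/w6.png

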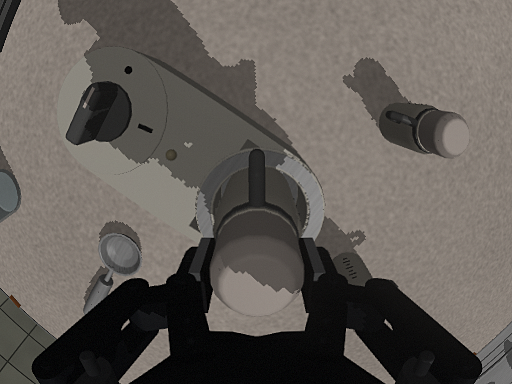

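View pics/s6.png

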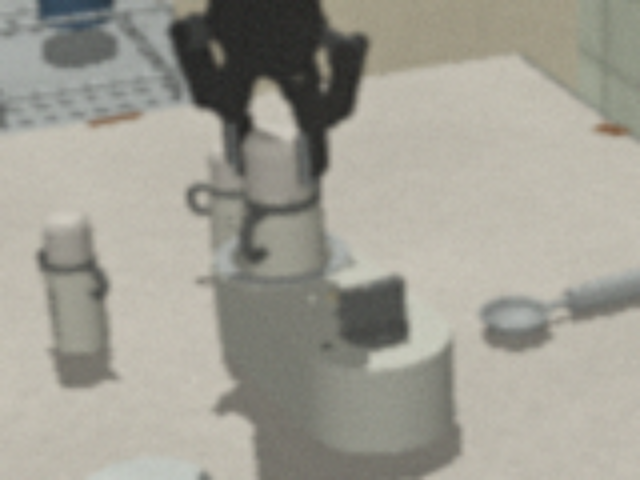

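Both pads are on the cap above the collar, and the width of 44 mm fits the 46 mm cap. I'll lift straight up.

Emit:
carry_out([
  [[0,0,-0.8,0,0,0,3.5],[0,0,-2,0,0,0,3.5],[0,0,-3.5,0,0,0,3.5],[0,0,-5,0,0,0,3.5],[0,0,-6.5,0,0,0,3.5]],
])

```text
clock: 6.95
eef_pos: [565.3, 269.1, 181.3]
tool_rot: [3.142, 0.0, -2.394]
force: [0.2, -0.0, -0.5]
width: 44.2
```

Emit:
carry_out([
  [[0,0,-1.5,0,0,0,3.5],[0,0,-3,0,0,0,3.5],[0,0,-4.3,0,0,0,3.5],[0,0,-5.3,0,0,0,3.5],[0,0,-5.8,0,0,0,3.5]],
])

```text
clock: 7.37
eef_pos: [565.9, 269.5, 240.0]
tool_rot: [-3.141, 0.003, -2.394]
force: [1.0, 0.4, -2.1]
width: 44.1
```

```bash
python3 go.py 592 -170 240 3.1416;  python3 - <<'E'
from wr import *
d=get_image("side");cv2.imwrite("pics/s7.png",cv2.resize(d["img"][20:270,100:340],None,fx=2.3,fy=2.3))
E
```

```text
t 7.37 pos [565.9 269.5 240. ] rot [-3.141e+00  3.000e-03 -2.394e+00] w 44.1 F [ 1.   0.4 -2.1]
shift cm [ 27.95 -34.02  -0.05] turn [0.    0.003 0.747] q [-0.28  0.6  -0.35  1.57  0.23  1.01  1.62]
```

View pics/s7.png

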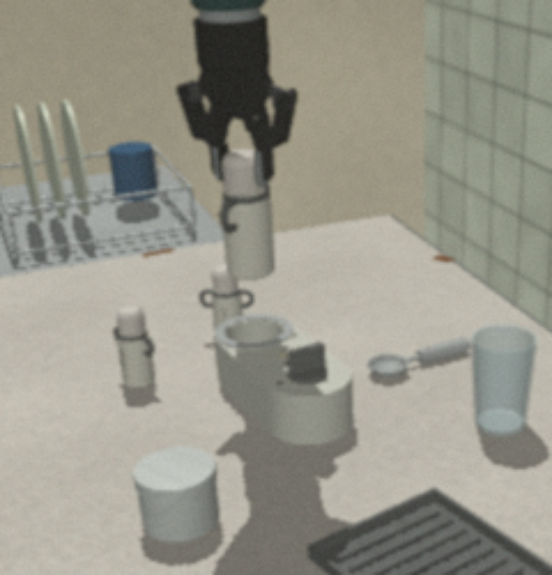

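Emit:
carry_out([
  [[0.9,-1.1,0,0,0,0.02,3.5],[2.3,-2.8,0,0,0,0.05,3.5],[4.0,-4.9,0,0,0,0.1,3.5],[6.0,-7.3,0,0,0,0.15,3.5],[8.0,-9.7,0,0,0,0.2,3.5]],
])

```text
clock: 7.83
eef_pos: [571.6, 141.0, 236.6]
tool_rot: [3.141, -0.003, -2.598]
force: [1.5, -0.2, -1.5]
width: 44.3
```

```bash
python3 go.py 592 -170 240 3.1416
```

```text
t 7.83 pos [571.6 141.  236.6] rot [ 3.141e+00 -3.000e-03 -2.598e+00] w 44.3 F [ 1.5 -0.2 -1.5]
shift cm [ 14.35 -27.66  -0.3 ] turn [-0.001 -0.003  0.544] q [-0.1   0.55 -0.3   1.68  0.19  0.95  1.65]
```

Emit:
carry_out([
  [[1.3,-2.5,-0.1,0,0,0.05,3.5],[2.6,-5,-0.2,0,0,0.1,3.5],[3.9,-7.5,-0.3,0,0,0.15,3.5],[5.2,-10,-0.3,0,0,0.2,3.5],[6.5,-12.5,-0.3,0,0,0.25,3.5]],
])

```text
clock: 8.25
eef_pos: [580.9, 0.2, 239.8]
tool_rot: [-3.142, -0.002, -2.849]
force: [0.5, 0.1, -1.6]
width: 44.3
```

```bash
python3 go.py 592 -170 237 3.1416
```

```text
t 8.25 pos [5.809e+02 2.000e-01 2.398e+02] rot [-3.142e+00 -2.000e-03 -2.849e+00] w 44.3 F [ 0.5  0.1 -1.6]
shift cm [  3.85 -16.61   0.29] turn [-0.    -0.002  0.293] q [ 0.1   0.53 -0.23  1.7   0.14  0.93  1.68]
```

Emit:
carry_out([
  [[0.6,-2.7,0,0,0,0.05,3.5],[1.2,-5.2,0,0,0,0.1,3.5],[1.8,-7.4,0,0,0,0.15,3.5],[2.3,-9.4,0.1,0,0,0.19,3.5],[2.7,-11.2,0.2,0,0,0.22,3.5]],
])

```text
clock: 8.67
eef_pos: [587.6, -115.1, 237.8]
tool_rot: [-3.141, -0.003, -3.069]
force: [0.1, 0.9, -1.7]
width: 44.1
```

```bash
python3 go.py 592 -170 235 3.1416
```

```text
t 8.67 pos [ 587.6 -115.1  237.8] rot [-3.141e+00 -3.000e-03 -3.069e+00] w 44.1 F [ 0.1  0.9 -1.7]
shift cm [-0.05 -5.51  0.28] turn [-0.001 -0.003  0.072] q [ 0.25  0.55 -0.16  1.65  0.1   0.95  1.69]
```

Emit:
carry_out([
  [[0,-1.6,0.1,0,0,0.02,3.5],[0,-3,0.15,0,0,0.04,3.5],[0,-4.2,0.2,0,0,0.06,3.5],[0,-5,0.25,0,0,0.07,3.5],[0,-5.4,0.25,0,0,0.07,3.5]],
])

```text
clock: 9.08
eef_pos: [593.2, -167.0, 236.0]
tool_rot: [-3.141, -0.0, -3.136]
force: [-0.2, -1.0, -1.3]
width: 44.1
```

Emit:
carry_out([
  [[0,0,0,0,0,0,3.5],[0,0,0,0,0,0,3.5],[0,0,0,0,0,0,3.5]],
])

```text
clock: 9.33
eef_pos: [593.4, -164.3, 236.4]
tool_rot: [3.141, 0.0, -3.132]
force: [0.6, 0.8, -1.0]
width: 44.2
```

```bash
python3 go.py 592 -170 235 3.1416; python3 - <<'E'
from cell import *
import cv2,numpy as np
from h import *
for n in("scene","side"):
    d=get_image(n);np.savez(f"{n}1.npz",**d);cv2.imwrite(f"pics/{n}8.png",d["img"])
    P,im,_=cloud(n,1);p=P.reshape(-1,3);p=p[np.isfinite(p[:,0])]
    r=np.hypot(p[:,0]-592,p[:,1]+170)
    b=p[(r<70)&(p[:,2]>100)&(p[:,2]<268)]
    print(n,"minz",np.percentile(b[:,2],[0,0.5,1]).round(1))
    for lo,hi in((130,150),(160,182)):
        q=b[(b[:,2]>lo)&(b[:,2]<hi)&(np.hypot(b[:,0]-592,b[:,1]+170)<36)]
        f=np.linalg.lstsq(np.c_[2*q[:,:2],np.ones(len(q))],(q[:,:2]**2).sum(1),rcond=None)[0]
        print(" body",lo,len(q),f[:2].round(1),np.sqrt(f[2]+f[0]**2+f[1]**2).round(1))
    h=b[(b[:,2]>184)&(b[:,2]<228)&(np.hypot(b[:,0]-592,b[:,1]+170)>33)]
    print(" handles",len(h),h[:,:].min(0).round(1),h.max(0).round(1),cv2.minAreaRect(h[:,:2].astype(np.float32)))
    for s in (1,-1):
        g=h[s*(h[:,0]-592)>0]; print("  ",s,len(g),g.mean(0).round(1) if len(g) else '')
E
```

```text
t 9.33 pos [ 593.4 -164.3  236.4] rot [ 3.141  0.    -3.132] w 44.2 F [ 0.6  0.8 -1. ]
shift cm [ 0.15 -0.57  0.13] turn [0.001 0.    0.009] q [ 0.31  0.57 -0.14  1.61  0.09  0.96  1.72]
scene minz [135.5 137.7 138.4]
 body 130 98 [ 592.3 -163.7] 27.5
 body 160 161 [ 592.7 -164.3] 27.2
 handles 64 [ 599.6 -168.6  197.9] [ 644.5 -137.8  227.9] ((619.6303100585938, -156.4374542236328), (14.568269729614258, 52.83933639526367), 62.49147033691406)
   1 64 [ 637.2 -165.   215.1]
   -1 0 
side minz [132.5 134.6 135.9]
 body 130 210 [ 591.2 -164.7] 26.6
 body 160 316 [ 591.3 -164.6] 27.0
 handles 222 [ 539.7 -171.4  192.2] [ 643.9 -160.9  227.9] ((591.7625122070312, -166.1436004638672), (104.22510528564453, 9.506709098815918), 0.7372386455535889)
   1 102 [ 633.6 -166.5  211.6]
   -1 120 [ 548.5 -167.8  212.4]
```

View pics/scene8.png

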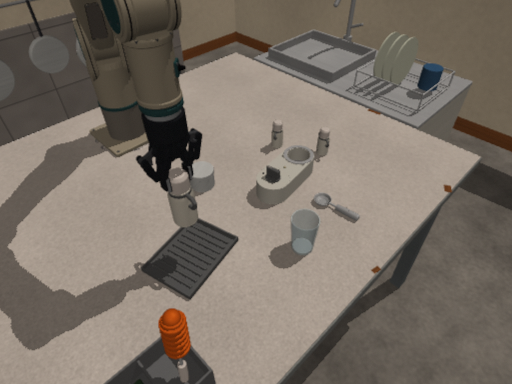

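View pics/side8.png

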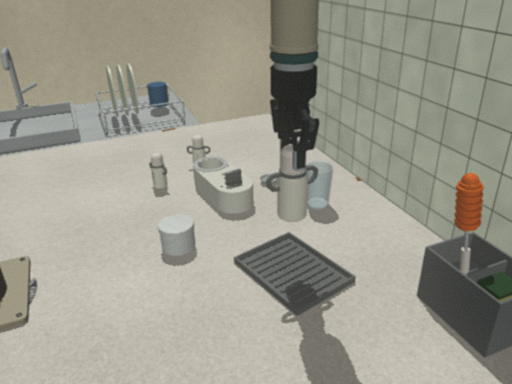

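The handles lie along x to within 1°. What's left is 5.5 mm in y and about 3 mm in height.

Emit:
carry_out([
  [[0,-0.25,0.15,0,0,0.006,3.5],[0,-0.5,0.3,0,0,0.012,3.5],[0,-0.55,0.35,0,0,0.012,3.5],[0,-0.55,0.35,0,0,0.012,3.5],[0,-0.55,0.35,0,0,0.012,3.5]],
])

```text
clock: 9.85
eef_pos: [593.2, -171.4, 232.7]
tool_rot: [3.142, -0.0, 3.137]
force: [-0.2, -0.4, -1.8]
width: 44.6
```

Emit:
carry_out([
  [[0,0,0,0,0,0,3.5],[0,0,0,0,0,0,3.5],[0,0,0,0,0,0,3.5],[0,0,0,0,0,0,3.5],[0,0,0,0,0,0,3.5]],
])

```text
clock: 10.27
eef_pos: [593.2, -171.3, 232.8]
tool_rot: [3.142, -0.0, 3.137]
force: [0.4, 0.2, -2.3]
width: 44.2
```

Emit:
carry_out([
  [[0,0,0,0,0,0,3.5],[0,0,0,0,0,0,3.5],[0,0,0,0,0,0,3.5],[0,0,0,0,0,0,3.5],[0,0,0,0,0,0,3.5]],
])

```text
clock: 10.68
eef_pos: [593.3, -171.3, 232.8]
tool_rot: [3.142, -0.0, 3.137]
force: [-0.5, -0.6, -2.0]
width: 44.2
```

```bash
python3 go.py 592 -170 233 3.1416; python3 - <<'E'
from cell import *
import cv2,numpy as np
from h import *
print(abs(read_state()['qd']).max())
for n in("scene","side"):
    d=get_image(n);np.savez(f"{n}2.npz",**d);cv2.imwrite(f"pics/{n}9.png",d["img"])
    P,im,_=cloud(n,2);p=P.reshape(-1,3);p=p[np.isfinite(p[:,0])]
    b=p[(np.hypot(p[:,0]-592,p[:,1]+170)<70)&(p[:,2]>100)&(p[:,2]<268)]
    print(n,"minz",np.percentile(b[:,2],[0,0.5,1]).round(1))
    for lo,hi in((130,150),(160,182)):
        q=b[(b[:,2]>lo)&(b[:,2]<hi)&(np.hypot(b[:,0]-592,b[:,1]+170)<36)]
        f=np.linalg.lstsq(np.c_[2*q[:,:2],np.ones(len(q))],(q[:,:2]**2).sum(1),rcond=None)[0]
        print(" body",lo,f[:2].round(1),np.sqrt(f[2]+f[0]**2+f[1]**2).round(1))
    h=b[(b[:,2]>184)&(b[:,2]<224)&(np.hypot(b[:,0]-592,b[:,1]+170)>35)]
    print(" handles",cv2.minAreaRect(h[:,:2].astype(np.float32)))
    for nm,(x,y,r,z) in dict(tin=(415,14,50,20),tumbler=(771,46,45,60),knob=(581,137,25,85)).items():
        for k in(0,2):
            p=cloud(n,k)[0].reshape(-1,3);q=p[(np.hypot(p[:,0]-x,p[:,1]-y)<r)&(p[:,2]>z)&(p[:,2]<110)]
            print("  ",nm,k,len(q),[np.round(a,1) for a in cv2.minAreaRect(q[:,:2].astype(np.float32))] if len(q) else '')
E
```

```text
t 10.68 pos [ 593.3 -171.3  232.8] rot [ 3.142 -0.     3.137] w 44.2 F [-0.5 -0.6 -2. ]
shift cm [ 0.13  0.13 -0.02] turn [ 0.    -0.    -0.005] q [ 0.32  0.58 -0.14  1.61  0.09  0.96  1.72]
0.0016980741821778314
scene minz [130.7 134.4 135.3]
 body 130 [ 592.3 -170.8] 27.4
 body 160 [ 592.5 -171.3] 27.1
 handles ((635.8900756835938, -172.0226593017578), (18.181053161621094, 7.615382194519043), 3.8599889278411865)
   tin 0 595 [array([405.6,  13.9]), array([74.3, 76.4]), np.float64(22.0)]
   tin 2 566 [array([406.8,  15.9]), array([71.5, 76.9]), np.float64(39.5)]
   tumbler 0 735 [array([771.3,  46.9]), array([68.7, 69.8]), np.float64(19.6)]
   tumbler 2 732 [array([771.3,  46.9]), array([68.2, 69.8]), np.float64(28.9)]
   knob 0 63 [array([581.2, 136. ]), array([12.9, 42.3]), np.float64(20.5)]
   knob 2 79 [array([581.4, 135.4]), array([43.8, 15.3]), np.float64(7.6)]
side minz [128.4 131.1 132.3]
 body 130 [ 591.4 -170.9] 27.2
 body 160 [ 591.4 -171.3] 27.2
 handles ((590.6087036132812, -173.10508728027344), (103.49268341064453, 10.292668342590332), 0.2185121476650238)
   tin 0 1055 [array([403. ,  13.2]), array([78.1, 75.1]), np.float64(58.4)]
   tin 2 1053 [array([402.8,  13.6]), array([76.8, 76.4]), np.float64(73.7)]
   tumbler 0 705 [array([769.4,  46.7]), array([72.9, 67.9]), np.float64(60.0)]
   tumbler 2 501 [array([773.4,  45.2]), array([72.9, 59.6]), np.float64(65.7)]
   knob 0 74 [array([579.6, 135.9]), array([13.9, 42.1]), np.float64(19.1)]
   knob 2 87 [array([579.7, 134.4]), array([43.3, 14.3]), np.float64(12.6)]
```

View pics/side9.png

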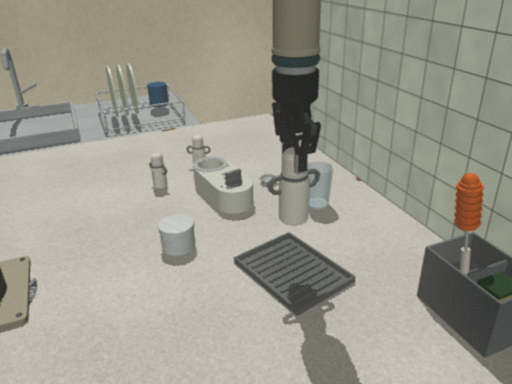

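The side view shows the bottle upright over the tray at (295,190), with its handles along x. The switch is off, the well is empty, and the tin and tumbler have not moved beyond camera noise. The arm is still, so I'm handing it in.

```bash
python3 -c "
from cell import *
print(finish_job())"
```

```text
the job is handed in; nothing more can be done
None
```

I turned the switch off first, then lifted the bottle out of the well. I handed in with it held still and upright over the drip tray at 10.7 s of the 58 s allowed. `finish_job` reports no verdict.

**Last checks:**
- **Switch:** its bar lies along the warmer's x with the pointed end at the dot. The last measured angles were 7.6° and 12.6° from the two cameras, against about 8.4° for the warmer.
- **Position:** the bottle's axis is at about (592, -171), with the tray middle at (592, -170).
- **Height:** the base is about 12 cm above the tray, by the tool height and the grip offset. The cameras read 0–3 mm higher, depending on the view.
- **Handles:** one points along world +x to within about 1°. One camera gave 3.9°, but it saw only a short piece of one handle, so I set that reading aside.
- **Grip:** the pads are on the cap, across the handle axis and above the collar, with 44 mm opening on the 46 mm cap.
- **Bystanders:** the tin and tumbler are where they were within camera noise. In one view the tumbler reads about 4 mm off because the bottle partly hides it. I checked the teaspoon only by eye.

**Disagreements along the way:** the wrist camera put things about 4 mm further in y than the fixed cameras did, so I used averages for the grasps. While gripping the switch, the vertical force reached about 25 N for a moment, and I eased it off.

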